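Carry the loose-hinged reading lamp upright to the desk cradle

ROBOT

A 6-joint arm with a two-finger parallel gripper is mounted at the origin on the work surface. World frame = base frame: x ahead of the robot, y to its left, z up, the work surface at z = 0. Lengths are in m, angles in degrees, forces in N, time in s.
With the tool pointing down it reaches from about 0.4 to 0.825 m from the base axis. Payload 7 kg.
Tool frame: the origin (TCP) lies on the centre line of the jaws, within the pads' length; the fingertips stand 19 mm ahead of it and the grasp point (between the pads) is the TCP (r.tips_ahead is the distance from the TCP to the fingertips, in m); z points along the fingers, y is the line along which they close (so a half turn about z gives the same grasp; the last joint's range is limited). The gripper opens to 88 mm and grips with 3 to 60 N. Pads are 19 mm wide; open, the fingers measure 130 mm over their backs; the gripper's body (78 mm by 193 mm) begins 47 mm behind the grasp point.
Start: joints at [85.319, 20.546, 0.682, 0, -70.136, -16.507], TCP at [0.244, 0.629, 0.208] pointing down, gripper open.
Joint ranges: [-176.03, 176.03], [-82.01, 121.73], [-58.28, 71.71], [-173.87, 95.51], [-174.79, -0.11], [-173.66, 173.66]. Speed limits (degrees/s): [136.94, 136.94, 172.46, 180, 180, 180].

INTERFACE

Orientations are given as [roll, pitch, yaw] about the fixed x, y, z axes, in that order (R = Rz(yaw) Ry(pitch) Rx(roll)).
In Python, from plant import r, viewer, close_job gives the robot as it stands. The module is installed in compiled form; this text tells all that it offers.
- The arm moves only by the tool arm_command, never from a script. Its arguments are lists of equal length, an entry for each row: "travel": the shift along the world's x, y, z scaled (see below), a list of three; "delta_rot": the turn, a rotation vector about the world's x, y, z scaled (see below), a list of three. In form: {"travel": [[dx, dy, dz], ...], "delta_rot": [[rx, ry, rz], ...]}. A call has 1 to 20 rows; each row is the pose to reach, as a shift and turn from the pose commanded when the call began; what a row does not reach only later rows make up. The controller multiplies each number of a shift by 0.5 m and each number of a turn by 90 degrees. A row lasts 1/8 s, in which the tool goes at most 62.5 mm and 10.7 degrees, less where a joint would pass 70% of its speed; a pose out of reach is approached as far as the arm can. A call with a number of a shift or a turn outside -1 to 1 is refused whole. A call with a gripper value outside its range is refused whole. "grip" is the opening, from 0 (shut) to 1 (fully open), set as the call begins (left out, the last holds). The fingers move at their own pace and stop on an object; "newtons" is the grip in N (left out, the last holds). Time passes only in rows, so rows that repeat a pose let the fingers close. It gives the time, the measured TCP pose, the force, the opening and the grip force at its end, in the units of the state.
- r.get_state(): the state, without advancing time (a new reading comes with each control period).
- viewer.capture(name): name is "scene" or "top"; returns a dict with "img" (480x640x3 uint8, red, green, blue), "camera_matrix" (3x3 intrinsics, pixels), "distortion" ([k1, k2, p1, p2, k3] as OpenCV has them; the pictures are not rectified), "R" (3x3) and "t" (3): a world point X has camera coordinates R X + t. Camera axes: x right, y down, z forward; pixel columns grow to the right and rows downward; lengths in m; the calibration is good to about 2 mm. A picture is of the moment at which its call begins. There is no depth.
- close_job(): hands the job in; it is judged then, once.
The state is a dict: "time_s": time; "joints": joint angles; "qd": joint speeds; "joint_torque": joint torques, N m; "tcp_pos": TCP position; "eef_rot": TCP orientation; "contact_force": force on the tool from outside, world axes, zero at the start; "moment": the same for the moment, N m; "gripper_width": finger opening in m; "gripper_force": force on a finger pad.
Only numpy, scipy, OpenCV 4.12 (cv2) and the standard library are available. Lean on these libraries where they do the work, as an engineer would, in place of code of your own. Each camera call takes 0.05 s, during which the arm holds its last target. There are 200 camera calls.

TASK

The reading lamp's post stands on a loose hinge in its foot and only the fork of the charging cradle keeps it from flopping over: take the lamp by the grip block on its foot, never touching the post, and carry it, foot off the table, into the fork of the empty cradle, keeping the post balanced upright all the way by moving or tilting the foot and staying in the clear of both forks for at least five seconds. Set the foot down flat and gently, squarely facing that cradle with the post between its prongs, and let go so that the post comes to rest there. Leave the other things on the desk where they are.

Things in the scene. Friction and masses are not known exactly. Their poses are not given: they have to be found in the camera images.
- lamp: Foot of the reading lamp, 0.62 kg (varies): dark steel plate 310 x 100 x 16 mm, long along its x, z up. Origin on its underside below the grip block; the plate spans x = -130 to +180, y = -50 to +50 mm. A black ballast block (x -128 to -42 mm, 50 mm high) lies behind the grip block. At the start it stands in the charging cradle, x pointing into the fork, away from the robot.
- lamp_grip (a point): Where to hold the lamp: on the foot's black square grip block, 30 x 30 mm in section, at the foot's x = 0, y = 0; this point is 75 mm above the underside, the block's top 105 mm. The whole lamp (0.87 kg) balances near this block.
- lamp_pivot (a point): Hinge of the post, on the foot at x = +150 mm, y = 0, 45 mm above the underside; the hinge axis is the foot's x axis.
- lamp_hinge (a joint): Lean of the post about the foot's +x axis, rad: 0 = square to the foot, positive = head towards the foot's -y. Damper 0.055 N m s/rad, no dry friction; helper spring 0.41 N m/rad, rest at 0. The spring bears about 82 % of the post's toppling moment, so it topples slowly either way (time constant about 0.7 s, foot level). Stops at +-0.40; beyond +-0.30 it has flopped over.
- lamp_mast: The post with lamp head, 0.24 kg (varies a little), centre of mass 212 mm above the hinge, inertia about the hinge 0.0112 kg m2, toppling moment 0.50 N m per rad of lean. Origin on the hinge axis, z along the post. Aluminium sleeve 30 mm in diameter from 14 to 149 mm above the hinge, thin rod above. Not to be touched by the robot.
- lamp_head (a point): Middle of the white round lamp head, 92 mm in diameter, 195 to 250 mm above the hinge; this point is 220 mm above it. Pushing the foot towards its +y tips the head towards -y (joint positive); turning the foot positively about its +x drives the joint positive too, and each rad of steady foot tilt moves the point of balance to about -5.5 rad of joint lean.
- lamp_sleeve (a point): point on the post's axis, 85 mm above the hinge (130 mm above the foot's underside): the height at which the forks embrace it.
- charge_cradle: Fixed cradle in which the lamp starts. Origin on the table below the middle of its fork; its x points into the cradle, away from the fork's open mouth; z up. Upright plate behind (x 51 to 73 mm, 149 mm high). Two level prongs, 118 to 142 mm above the table, reach from it to x = -30 mm, 48 mm apart (sleeve 30 mm); then their tips flare to about 85 mm at x = -54 mm.
- desk_cradle: the empty cradle, identical to the charging cradle, fixed to the table on the other side; same origin and axes. The lamp is home when its foot stands flat on the table with its post's hinge over this origin (grip block 150 mm before it, at x = -150 mm) and its x axis along the cradle's x.
- desk_cradle_slot (a point): middle of the empty cradle's fork, 130 mm above the table.
- charge_cradle_slot (a point): middle of the charging cradle's fork, 130 mm above the table.
- flat_book: red book lying flat between the cradles near the robot, 160 (x) x 105 x 18 mm high, origin in the middle of its underside; bystander (carry the lamp over it).
- book_stack: stack of three books, 150 x 120 x 70 mm high, behind and between the cradles; bystander.
- pen_mug: white mug with pens, 72 mm in diameter, 150 mm high, far left; bystander.
- stapler: stapler, 150 x 36 x 50 mm, on the right; bystander.
- date_stamp: date stamp with a wooden knob, 45 x 35 x 100 mm high, on the left; bystander.
- tape_dispenser: tape dispenser, 150 x 60 x 85 mm, far right; bystander.
There are look-alikes about, which are no part of the job. Leave any green look-alike of the desk_cradle alone. What is shaped like the charge_cradle but green is not meant.

How it is judged (in metres and radians):
On the way:
1. the lamp is carried, its foot off the table and its post clear of both forks, and the post kept balanced within 0.20 rad of square for 5 s (height (world z) of lamp above 0.015 m and horizontal distance between lamp_sleeve and charge_cradle_slot above 0.06 m and horizontal distance between lamp_sleeve and desk_cradle_slot above 0.06 m and value of joint lamp_hinge between -0.2 and 0.2 rad), for 5 s.
At the end, for the whole second after the job is handed in: The lamp's foot stands flat (5 mm, 0.04 rad) before the formerly empty cradle, square to it (0.12 rad), the post between its prongs (hinge within 25 mm of the fork's middle along x, sleeve 15 mm across), leaning under 0.22 rad, foot below 0.02 m/s, post below 0.25 rad/s, all released (height (world z) of lamp below 0.005 m and angle between lamp's own z axis and vertical below 0.04 rad and x of lamp_mast in the frame of desk_cradle between -0.025 and 0.025 m and y of lamp_sleeve in the frame of desk_cradle between -0.015 and 0.015 m and angle between the x axis of lamp and the x axis of desk_cradle, either way round below 0.12 rad and value of joint lamp_hinge between -0.22 and 0.22 rad and linear speed of lamp below 0.02 m/s and angular speed of lamp_mast below 0.25 rad/s); the robot touches nothing.
It fails at once if the post flops over (leans beyond 0.30 rad) (value of joint lamp_hinge above 0.3 rad or value of joint lamp_hinge below -0.3 rad).
It fails at once if the robot touches the post or lamp head (contact force between any of the fingers, the arm and lamp_mast above 0.5 N).
It fails at once if the foot is slammed down on or dragged fast along the table (over 0.15 m/s within 6 mm of it) (height (world z) of lamp below 0.006 m and linear speed of lamp above 0.15 m/s).
It fails at once if the foot is tipped by more than 0.3 rad (angle between lamp's own z axis and vertical above 0.3 rad).
It fails at once if a bystander is shifted by more than 30 mm (distance of any of flat_book, book_stack, pen_mug, stapler, date_stamp, tape_dispenser from where it was at the start of the episode above 0.03 m).
It also fails if it takes over 72 s, if anything falls off the work surface, if the arm or the gripper's body presses on something with over 40 N, if the wrist force passes 120 N, or if a joint passes its speed limit or range.

## Working session

There is one attempt and no reset: what is moved stays moved. The work goes in short steps, Python scripts to look and compute and a tool call to move; the robot and the scene stay as the last step left them, time stands still between calls to the robot, and variables do not carry over. Pictures are saved under pics/ and viewed, at most 10 in all, crops included, and the job is handed in when it is done.

Besides the shell and the picture viewer there is one more tool, called after "Emit:" by a JSON object that holds its "fn" and its "kwargs". arm_command: Moves the arm, as the interface text tells. Shifts and turns lie within -1 to 1; 1 stands for 0.5 m of shift or 90 degrees of turn. Its arguments: {"type":"object","properties":{"travel":{"type":"array"},"delta_rot":{"type":"array"},"grip":{"type":"number"},"newtons":{"type":"number"}},"required":["travel","delta_rot"]}

```bash
mkdir -p pics; python3 - <<'E'
from plant import r, viewer
import cv2,pickle
print(r.get_state(), r.tips_ahead)
d={}
for n in("scene","top"):
    c=viewer.capture(n); d[n]=c; cv2.imwrite(f"pics/{n}0.png",c["img"][:,:,::-1]); print(c["camera_matrix"],c["distortion"],c["R"],c["t"])
pickle.dump(d,open("c0.pkl","wb"))
E
```

```text
{'time_s': 0.0, 'joints': array([ 8.53193150e+01,  2.05911478e+01,  6.34107093e-01, -2.04181265e-02,
       -7.01356868e+01, -1.65058036e+01]), 'qd': array([ 0.0670513 , -0.02138772,  0.08799786, -0.0183224 ,  0.0441149 ,
        0.02100607]), 'joint_torque': array([ 2.67234309e-04, -5.82714307e+01,  2.93051237e+01,  6.99689224e+00,
        6.91245645e-03, -1.57537174e-04]), 'tcp_pos': array([0.24379846, 0.62887953, 0.20752755]), 'eef_rot': array([ 1.79905640e+02, -7.94425829e-03, -2.11934356e+01]), 'contact_force': array([0.33952726, 0.16444779, 0.64905952]), 'moment': array([-0.01818713, -0.00793207, -0.06400034]), 'gripper_force': 0.0, 'gripper_width': 0.08751839863271439} 0.019
[[490.72551201   0.         322.85502503]
 [  0.         490.72551201 237.92366199]
 [  0.           0.           1.        ]] [0.0357847 0.        0.        0.        0.       ] [[-1.32679899e-01  9.91158598e-01 -8.22900181e-04]
 [ 7.96132560e-01  1.06078425e-01 -5.95751890e-01]
 [-5.90397316e-01 -7.96994380e-02 -8.03168107e-01]] [ 0.00635289 -0.2707462   1.75651485]
[[558.05749038   0.         320.31663328]
 [  0.         558.05749038 235.2156979 ]
 [  0.           0.           1.        ]] [-0.14745949  0.          0.          0.          0.        ] [[-2.45183257e-04 -9.99999969e-01 -3.65064724e-05]
 [-9.91958244e-01  2.47832014e-04 -1.26565324e-01]
 [ 1.26565330e-01  5.18119776e-06 -9.91958274e-01]] [0.06301303 0.49083653 2.03070968]
```

View pics/scene0.png

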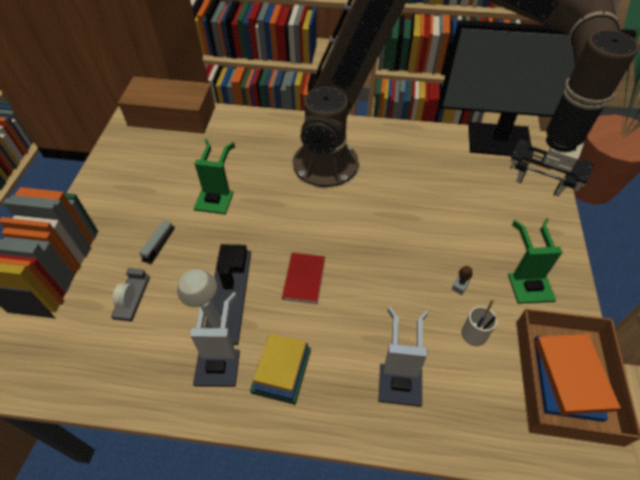

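View pics/top0.png

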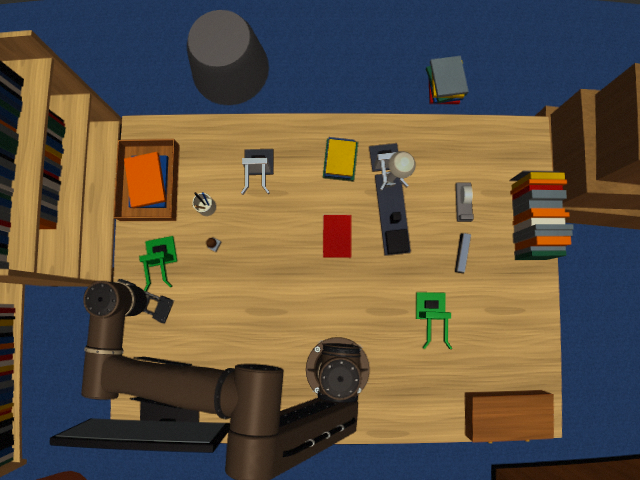

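The scene view shows the lamp in the right grey cradle (fork about (215,305), grip block about (228,262)) and the empty grey cradle at (405,345). In the top view the grip block is at (396,217) and the empty cradle at (257,165). I'll zoom in next.

```bash
python3 - <<'E'
import cv2,pickle
d=pickle.load(open("c0.pkl","rb"))
i=d["top"]["img"][140:260,235:425,::-1]; cv2.imwrite("pics/z1.png",cv2.resize(i,None,fx=4.2,fy=4.2,interpolation=cv2.INTER_CUBIC))
i=d["scene"]["img"][235:415,175:435,::-1]; cv2.imwrite("pics/z2.png",cv2.resize(i,None,fx=3,fy=3,interpolation=cv2.INTER_CUBIC))
E
```

```text
(no output)
```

View pics/z1.png

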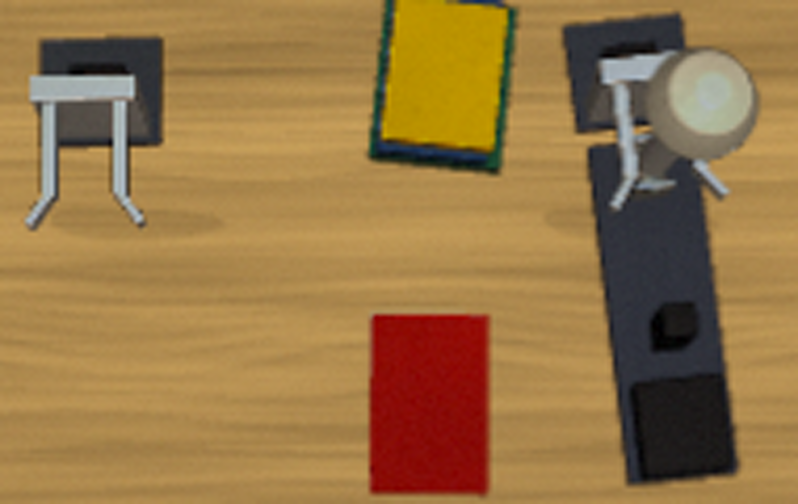

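View pics/z2.png

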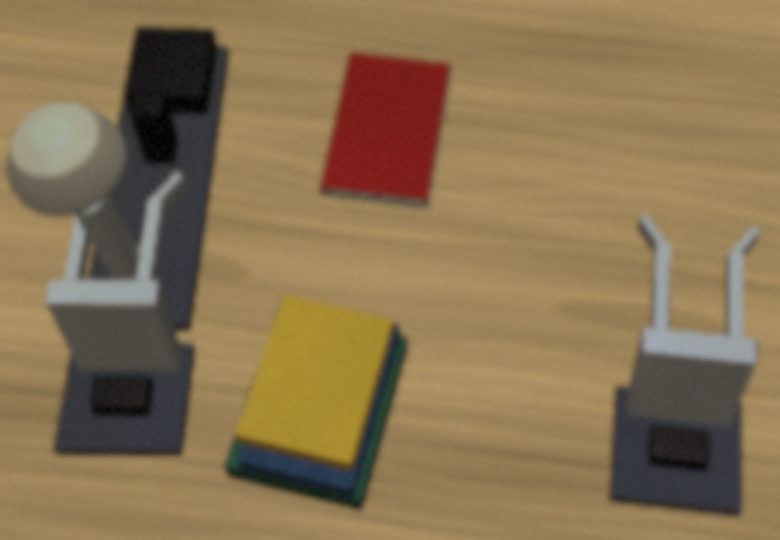

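The top zoom shows the grip block top at (681,321), the plate corners at (628,484), (738,470) and (588,148), and the empty fork's prongs at columns 49 and 121. The scene zoom shows the post leaning towards -y on its prong, and the empty cradle's plate top at (645–755, 330–362). I'll fit the poses from both views.

```bash
cat > h.py <<'E'
import numpy as np,cv2,pickle
from scipy.optimize import least_squares
def proj(c,X):
    rv=cv2.Rodrigues(c["R"])[0]
    return cv2.projectPoints(np.float64(X).reshape(-1,1,3),rv,c["t"],c["camera_matrix"],np.float64(c["distortion"]))[0].reshape(-1,2)
def place(p,L):
    L=np.float64(L); c,s=np.cos(p[2]),np.sin(p[2])
    return np.c_[p[0]+c*L[:,0]-s*L[:,1],p[1]+s*L[:,0]+c*L[:,1],L[:,2]]
E
python3 - <<'E'
from h import *
d=pickle.load(open("c0.pkl","rb"))
T=lambda a:(np.array(a)+.5)/4.2-.5+[235,140]
S=lambda a:(np.array(a)+.5)/3-.5+[175,235]
def fit(n,Lt,It,Ls,Is,x0):
    f=lambda p:np.r_[(proj(d["top"],place(p,np.array(Lt)/1e3))-T(It)).ravel(),(proj(d["scene"],place(p,np.array(Ls)/1e3))-S(Is)).ravel()]
    s=least_squares(f,x0,loss="soft_l1"); print(n,s.x.round(4)); print(f(s.x).reshape(-1,2).round(1).tolist())
H=43
fit("desk",[[51,H,149],[73,H,149],[73,-H,149],[51,-H,149],[-30,29.5,142],[-30,-29.5,142]],[[30,101],[30,76],[134,75],[134,101],[49,195],[121.5,195]],
 [[51,-H,149],[51,H,149],[73,-H,149],[73,H,149],[-30,-29.5,142],[-30,29.5,142]],[[645,330],[755,338],[643,352],[753,362],[660,250],[737,255]],[.7,.3,0])
fit("charge",[[51,H,149],[73,H,149],[-30,29.5,142]],[[602,84],[600,60],[630,178]],
 [[51,-H,149],[51,H,149],[73,-H,149],[73,H,149],[-30,29.5,142]],[[47,284],[158,281],[47,302],[158,302],[153,200]],[.7,-.2,0])
fit("lamp",[[-130,50,16],[-130,-50,16],[180,50,16],[0,0,105]],[[628,484],[738,470],[588,148],[681,321]],[[180,50,16],[-130,50,16]],[[188,328],[228,48]],[.55,-.2,0])
# head triangulated
a,b=T([703,102]),S([66,158])
P=least_squares(lambda X:np.r_[(proj(d["top"],X)[0]-a),(proj(d["scene"],X)[0]-b)],[.7,-.2,.27]);print(P.x,P.fun)
E
```

```text
desk [0.6842 0.2961 0.0256]
[[0.6, -0.4], [0.6, -0.4], [-0.2, -0.9], [-0.1, -1.1], [0.2, -0.2], [-0.5, -0.7], [0.1, -1.2], [-0.4, -0.2], [0.5, 0.1], [0.4, 0.5], [1.0, -2.7], [-1.0, -2.1]]
charge [ 0.7031 -0.1927  0.1428]
[[0.2, -0.1], [-0.3, -0.3], [0.7, -0.6], [1.6, -1.1], [-0.1, -0.6], [0.2, 1.2], [-1.1, 0.7], [0.1, -1.1]]
lamp [ 0.5542 -0.2102  0.1036]
[[-0.1, -0.1], [0.3, 0.4], [-0.3, -1.3], [-0.4, -1.0], [-0.2, -0.5], [0.1, -1.2]]
[ 0.70392151 -0.2109736   0.25424878] [-0.32559986  0.1001804  -0.23022715 -0.00449154]
```

Emit:
{"fn": "arm_command", "kwargs": {"travel": [[0.04, -0.08, 0.08], [0.09, -0.17, 0.16], [0.14, -0.26, 0.185], [0.19, -0.35, 0.185], [0.24, -0.44, 0.185], [0.29, -0.53, 0.185], [0.34, -0.62, 0.185], [0.39, -0.71, 0.185], [0.44, -0.8, 0.185], [0.48, -0.88, 0.185], [0.512, -0.938, 0.185], [0.512, -0.938, 0.185]], "delta_rot": [[0, 0, 0.01], [0, 0, 0.03], [0, 0, 0.05], [0, 0, 0.07], [0, 0, 0.09], [0, 0, 0.11], [0, 0, 0.13], [0, 0, 0.15], [0, 0, 0.15], [0, 0, 0.15], [0, 0, 0.15], [0, 0, 0.15]], "grip": 1}}

```text
time_s: 1.6
tcp_pos: [0.5004, 0.1584, 0.3005]
eef_rot: [180.0, 0.0, -7.9]
contact_force: [0.2, 0.0, 0.1]
gripper_width: 0.0878
gripper_force: 0.0
```

Emit:
{"fn": "arm_command", "kwargs": {"travel": [[0.01, -0.05, 0], [0.03, -0.14, 0], [0.04, -0.23, 0], [0.05, -0.32, 0], [0.06, -0.41, 0], [0.08, -0.5, 0], [0.09, -0.59, 0], [0.1, -0.67, 0], [0.108, -0.72, -0.05], [0.108, -0.738, -0.12], [0.108, -0.738, -0.2], [0.108, -0.738, -0.2], [0.108, -0.738, -0.2]], "delta_rot": [[0, 0, 0.02], [0, 0, 0.04], [0, 0, 0.06], [0, 0, 0.08], [0, 0, 0.1], [0, 0, 0.12], [0, 0, 0.14], [0, 0, 0.152], [0, 0, 0.152], [0, 0, 0.152], [0, 0, 0.152], [0, 0, 0.152], [0, 0, 0.152]]}}

```text
time_s: 3.22
tcp_pos: [0.5549, -0.2085, 0.2025]
eef_rot: [179.9, -0.1, 6.0]
contact_force: [0.9, -0.1, 0.4]
gripper_width: 0.0874
gripper_force: 0.0
```

```bash
python3 - <<'E'
from plant import r, viewer
from h import *
s=r.get_state(); print(s["tcp_pos"],s["eef_rot"],s["joints"])
d={n:viewer.capture(n) for n in("scene","top")}
pickle.dump(d,open("c1.pkl","wb"))
a=d["scene"]["img"][180:400,120:340,::-1]; b=d["top"]["img"][130:270,330:470,::-1]
z=lambda i:cv2.resize(i,(400,400),interpolation=cv2.INTER_CUBIC)
cv2.imwrite("pics/p3.png",np.hstack([z(a),z(b)]))
E
```

```text
[ 0.55491045 -0.20845981  0.20249156] [ 1.79948401e+02 -7.10999000e-02  6.04740940e+00] [-1.68146787e+00  1.30376361e+01 -1.06699437e+01  4.54265053e-02
 -6.62150335e+01  9.77105526e+01]
```

View pics/p3.png

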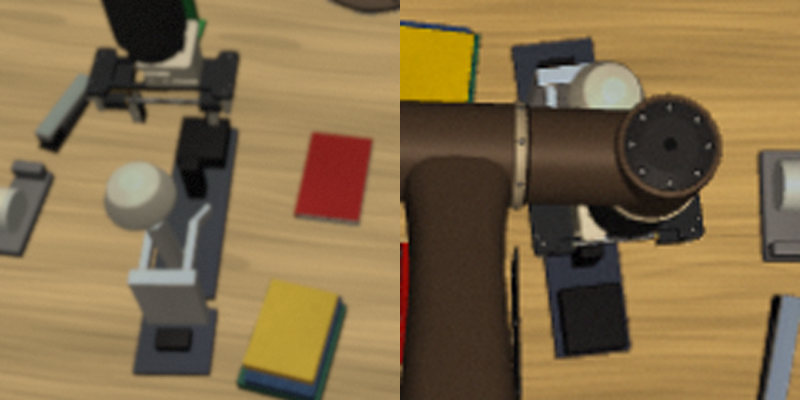

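The left half shows the gripper above the grip block (205,140) with the head clear in front. The right half shows the arm hiding part of the lamp from the top camera, so I'll use the scene camera for balance.

Emit:
{"fn": "arm_command", "kwargs": {"travel": [[0, -0.002, -0.03], [0, -0.002, -0.06], [0, -0.002, -0.09], [0, -0.002, -0.12], [0, -0.002, -0.15], [0, -0.002, -0.18], [0, -0.002, -0.21], [0, -0.002, -0.235], [0, -0.002, -0.25], [0, -0.002, -0.25], [0, -0.002, -0.25], [0, -0.002, -0.25]], "delta_rot": [[0, 0, 0], [0, 0, 0], [0, 0, 0], [0, 0, 0], [0, 0, 0], [0, 0, 0], [0, 0, 0], [0, 0, 0], [0, 0, 0], [0, 0, 0], [0, 0, 0], [0, 0, 0]]}}

```text
time_s: 4.82
tcp_pos: [0.5543, -0.2097, 0.0765]
eef_rot: [180.0, -0.1, 6.0]
contact_force: [0.5, 0.2, 0.3]
gripper_width: 0.0877
gripper_force: 0.0
```

Emit:
{"fn": "arm_command", "kwargs": {"travel": [[0, 0, 0], [0, 0, 0], [0, 0, 0], [0, 0, 0], [0, 0, 0], [0, 0, 0], [0, 0, 0], [0, 0, 0]], "delta_rot": [[0, 0, 0], [0, 0, 0], [0, 0, 0], [0, 0, 0], [0, 0, 0], [0, 0, 0], [0, 0, 0], [0, 0, 0]], "grip": 0, "newtons": 55}}

```text
time_s: 5.82
tcp_pos: [0.5541, -0.2101, 0.0762]
eef_rot: [180.0, -0.0, 6.0]
contact_force: [-0.4, -4.2, 1.2]
gripper_width: 0.0293
gripper_force: 55.0
```

```bash
cat > bal.py <<'E'
from h import *
from plant import r,viewer
from scipy.spatial.transform import Rotation as Ro
I,C,K,G,ML=.0112,.055,.41,.50,.0509; KP=ML/I; TAU=.04
def head(th,st,z=.22):
    R=Ro.from_euler('xyz',st["eef_rot"],degrees=True)*Ro.from_euler('x',180,degrees=True)
    return np.array(st["tcp_pos"])+R.apply([.150,0,-.03])+R.apply([0,-np.sin(th)*z,np.cos(th)*z])
def see(save=None):
    st=r.get_state(); c=viewer.capture("scene"); im=c["img"]
    hsv=cv2.cvtColor(im,cv2.COLOR_RGB2HSV); m=((hsv[:,:,1]<75)&(hsv[:,:,2]>75)).astype(np.uint8)
    m=cv2.morphologyEx(m,cv2.MORPH_OPEN,cv2.getStructuringElement(cv2.MORPH_ELLIPSE,(21,21)))
    n,_,S,cen=cv2.connectedComponentsWithStats(m); g=proj(c,head(0,st))[0]
    k=1+np.argmin(np.hypot(*(cen[1:]-g).T)); cx,cy=cen[k]
    th=least_squares(lambda t:proj(c,head(t[0],st))[0,0]-cx,[0.]).x[0]
    print(f"t={st['time_s']:.3f} head px {cx:.1f},{cy:.1f} area {S[k,4]} wh {S[k,2:4]} pred {proj(c,head(th,st))[0].round(1)} theta={th:.4f}")
    if save: pickle.dump((c,m),open(save,"wb"))
    return th,st
E
python3 - <<'E'
from bal import *
th,st=see("s.pkl"); print(st["tcp_pos"],st["eef_rot"],st["contact_force"],st["moment"])
E
```

```text
t=5.825 head px 196.1,287.5 area 1173 wh [40 38] pred [196.1 285.2] theta=0.0669
[ 0.5540889  -0.21013538  0.07617754] [ 1.79967930e+02 -1.27462021e-02  5.98809352e+00] [-0.36553273 -4.20881027  1.2306314 ] [-1.42823421  0.01470173 -0.06069266]
```

```bash
python3 - <<'E'
from h import *
d=pickle.load(open("c0.pkl","rb"))["top"]
def ray(px,z):
    return least_squares(lambda q:proj(d,[q[0],q[1],z])[0]-px,[.5,0]).x.round(3)
print("green R base",ray([417,292],0),ray([447,292],0),"plate top",ray([418,312],.149),ray([450,312],.149))
print("stamp",ray([213,243],.05),"mug",ray([203,203],.08),"book",ray([323,215],.018),ray([351,257],.018),"stack",ray([330,180],.05),ray([355,180],.05))
E
```

```text
green R base [ 0.281 -0.297] [ 0.281 -0.411] plate top [ 0.209 -0.274] [ 0.208 -0.386]
stamp [0.46  0.457] mug [0.604 0.492] book [0.569 0.053] [ 0.411 -0.051] stack [0.695 0.027] [ 0.695 -0.066]
```

Emit:
{"fn": "arm_command", "kwargs": {"travel": [[0, 0, 0.01], [0, 0, 0.025], [0, 0, 0.04], [0, 0, 0.055], [0, 0, 0.065], [0, 0, 0.07], [0, 0, 0.07], [0, 0, 0.07]], "delta_rot": [[0, 0, 0], [0, 0, 0], [0, 0, 0], [0, 0, 0], [0, 0, 0], [0, 0, 0], [0, 0, 0], [0, 0, 0]]}}

```text
time_s: 6.88
tcp_pos: [0.5538, -0.2096, 0.1107]
eef_rot: [-180.0, 0.0, 6.0]
contact_force: [0.8, 0.4, -9.4]
gripper_width: 0.0292
gripper_force: 55.0
```

```bash
python3 - <<'E'
from bal import *
th,st=see("s.pkl"); print(st["tcp_pos"],st["eef_rot"],st["contact_force"],st["moment"])
c,m=pickle.load(open("s.pkl","rb"))
a=c["img"][170:370,110:310,::-1]; b=np.dstack([m[170:370,110:310]*255]*3)
cv2.imwrite("pics/p4.png",cv2.resize(np.hstack([a,b]),(800,400),interpolation=cv2.INTER_CUBIC))
E
```

```text
t=6.875 head px 187.7,280.0 area 1195 wh [39 39] pred [187.7 277.4] theta=0.1243
[ 0.55380155 -0.20963175  0.1107293 ] [-1.79992289e+02  1.95054390e-02  5.98627985e+00] [ 0.77546713  0.39550983 -9.35013021] [ 0.14195853  0.01563257 -0.01599637]
```

View pics/p4.png

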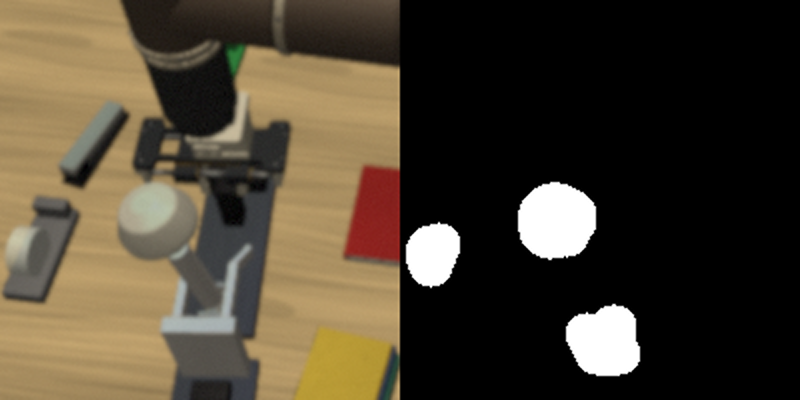

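The left half shows the lifted lamp with its head at about (187,280) full-frame and the post on the -y prong. The right half shows the head cleanly segmented.

Emit:
{"fn": "arm_command", "kwargs": {"travel": [[0, -0.003, 0], [0.001, -0.006, 0], [0.001, -0.009, 0], [0.001, -0.012, 0], [0.001, -0.012, 0], [0.001, -0.012, 0]], "delta_rot": [[0, 0, 0], [-0.001, 0, 0], [-0.002, 0, 0], [-0.004, 0, 0], [-0.004, 0, 0], [-0.004, 0, 0]]}}

```text
time_s: 7.68
tcp_pos: [0.5545, -0.2157, 0.111]
eef_rot: [179.6, 0.0, 6.0]
contact_force: [0.8, -0.1, -7.9]
gripper_width: 0.0292
gripper_force: 55.0
```

```bash
python3 - <<'E'
from bal import *
th,st=see("s.pkl"); print(st["tcp_pos"],st["eef_rot"],st["contact_force"],st["moment"])
E
```

```text
t=7.675 head px 196.6,279.7 area 1248 wh [40 40] pred [196.6 277.2] theta=0.0087
[ 0.55451567 -0.21567516  0.11102033] [1.79640093e+02 2.94447172e-02 5.98866864e+00] [ 0.80970504 -0.08543952 -7.89547699] [-0.00628751  0.079252    0.01412704]
```

Emit:
{"fn": "arm_command", "kwargs": {"travel": [[-0.01, -0.001, 0], [-0.035, -0.004, 0], [-0.07, -0.007, 0], [-0.108, -0.011, 0], [-0.144, -0.015, 0], [-0.168, -0.018, 0], [-0.18, -0.019, 0]], "delta_rot": [[0, 0, 0], [0, 0, 0], [0, 0, 0], [0, 0, 0], [0, 0, 0], [0, 0, 0], [0, 0, 0]]}}

```text
time_s: 8.6
tcp_pos: [0.4638, -0.2253, 0.1113]
eef_rot: [179.6, 0.0, 6.0]
contact_force: [1.6, 0.2, -8.1]
gripper_width: 0.0291
gripper_force: 55.0
```

```bash
python3 - <<'E'
from bal import *
for _ in range(2):
    th,st=see("s.pkl"); print(st["tcp_pos"],st["eef_rot"],st["contact_force"],st["moment"])
E
```

```text
t=8.600 head px 210.9,247.2 area 1112 wh [37 39] pred [210.9 244.8] theta=-0.0704
[ 0.46379323 -0.22533589  0.11128553] [1.79633269e+02 9.04469719e-04 5.97719040e+00] [ 1.57554671  0.16240989 -8.14725599] [-0.04563165 -0.03037159 -0.01110806]
t=8.650 head px 211.6,247.0 area 1112 wh [38 39] pred [211.6 244.8] theta=-0.0777
[ 0.4634091  -0.22527595  0.11120447] [1.79644482e+02 2.56793408e-02 5.97240364e+00] [-1.12640457  0.48672209 -8.87482827] [ 0.08599561  0.41539636 -0.01559243]
```

```bash
cat >> bal.py <<'E'
import sys
DT=.0125; NS=10; A=np.array([[0,1,0],[(G-K)/I,-C/I,G/I],[0,0,0]]); PHI=np.eye(3)+A*DT+A@A*DT*DT/2
Q=np.diag([1e-6,.06**2,.002**2])*DT
def sim(x,a,cmds):
    """x=[eta,v,b]; a=[p,phi] actual; cmds: per-DT targets. returns final x,a and theta trace"""
    x=np.array(x,float); a=np.array(a,float); th=[]
    for c in cmds:
        ad=(c-a)/TAU; da=np.clip(DT/TAU,0,1)*(c-a)
        t=x[0]-a[1]+KP*a[0]; td=x[1]-ad[1]+KP*ad[0]
        x=x+DT*np.array([x[1],(-C*td-K*t+G*(t+a[1]+x[2]))/I,0]); a=a+da; th.append(x[0]-a[1]+KP*a[0])
    return x,a,np.array(th)
def interp(c0,rows):
    out=[]; c=np.array(c0,float)
    for w in rows: out+=[c+(w-c)*(k+1)/NS for k in range(NS)]; c=np.array(w)
    return out
def foot(psi,phi): return Ro.from_euler('xz',[phi,psi])
def pivlat(P0,psi0,P1,psi1):
    piv=lambda P,s:np.array(P[:2])+.15*np.array([np.cos(s),np.sin(s)])
    m=(psi0+psi1)/2; return (piv(P1,psi1)-piv(P0,psi0))@[-np.sin(m),np.cos(m)]
def meas(S,n):
    for _ in range(n):
        th,st=see(); H=np.array([[1,0,0]]); y=th-(S["x"][0]-S["a"][1]+KP*S["a"][0])
        K_=S["P"]@H.T/(S["P"][0,0]+.005**2); S["x"]=S["x"]+K_[:,0]*y; S["P"]=(np.eye(3)-K_@H)@S["P"]
        print("  innov %.4f  x: th %.3f v %.3f b %.4f"%(y,S["x"][0]-S["a"][1]+KP*S["a"][0],S["x"][1],S["x"][2]), "track err mm",((st["tcp_pos"]-S["pos"])*1e3).round(1))
        advance(S,[S["c"]]*4)
def advance(S,cmds):
    S["x"],S["a"],th=sim(S["x"],S["a"],cmds)
    for _ in cmds: S["P"]=PHI@S["P"]@PHI.T+Q
    return th
def cycle(S,path,n,hor=22):
    """path(u)->(pos,psi) with plan time S['u']; choose phi rows, print n rows"""
    pos,psi,c=S["pos"],S["psi"],S["c"]; L=[];q,s=pos,psi;p=c[0]
    for k in range(1,hor+1):
        q1,s1=path(S["u"]+k*.125); p+=pivlat(q,s,q1,s1); q,s=q1,s1; L.append((q1,s1,p))
    nf=14
    full=lambda f:[np.array([L[k][2]+.03*(f[min(k,nf-1)]-c[1]),f[min(k,nf-1)]]) for k in range(hor)]
    def cost(f):
        th=sim(S["x"],S["a"],interp(c,full(f)))[2]
        d=np.diff(np.r_[c[1],f])
        return np.r_[th[::5]/.04,th[-30::3]/.02,d/.012,(f+S["x"][2])/.06]
    f=least_squares(cost,np.full(nf,c[1]),bounds=(-.09,.09)).x
    tr,ro,rows=[],[],[]; R0=foot(psi,c[1]); q,s,p=pos,psi,c[0]
    for k in range(n):
        q1,s1,_=L[k]; t=np.round((np.array(q1)-pos)/.5,3); w=np.round((foot(s1,f[k])*R0.inv()).as_rotvec()/(np.pi/2),3)
        tr.append(t.tolist()); ro.append(w.tolist())
        q1=pos+t*.5; e=(Ro.from_rotvec(w*np.pi/2)*R0).as_euler('xyz'); p+=pivlat(q,s,q1,e[2]); q,s=q1,e[2]; fk=e[0]
        rows.append(np.array([p+.03*(fk-c[1]),fk]))
    th=advance(S,interp(c,rows)); S["c"]=rows[-1]; S["pos"]=q; S["psi"]=s; S["u"]+=n*.125
    print("phi",f[:n].round(4),"\npred th/row",th[NS-1::NS].round(3),"| plan to",q.round(4),round(s,4))
    print('travel',tr); print('delta_rot',ro)
def load(): return pickle.load(open("S.pkl","rb"))
def store(S): pickle.dump(S,open("S.pkl","wb"))
def quint(a,b,T,t0=0):
    a,b=np.array(a,float),np.array(b,float)
    def f(u):
        s=np.clip((u-t0)/T,0,1); q=a+(b-a)*(10*s**3-15*s**4+6*s**5); return q[:3],q[3]
    return f
E0=[.4644,-.2253,.1100,.1045]; E1=[.4442,.2900,.1100,.0256]
carry=quint(E0,E1,8.)
E
python3 - <<'E'
from bal import *
c=np.array([0,-.0063]); th,v=-.0704,-.11
S=dict(x=np.array([th-.0063,v,0]),P=np.diag([.005**2,.06**2,.012**2]),a=c.copy(),c=c,pos=np.array(E0[:3]),psi=.1045,u=0.)
# two frames already taken at 8.60, 8.65
import bal
for z in(-.0704,-.0777):
    y=z-(S["x"][0]-c[1]); H=np.array([[1,0,0]]);Kk=S["P"]@H.T/(S["P"][0,0]+.005**2);S["x"]=S["x"]+Kk[:,0]*y;S["P"]=(np.eye(3)-Kk@H)@S["P"];advance(S,[c]*4)
print(S["x"])
cycle(S,carry,6); store(S)
E
```

```text
[-0.08990595 -0.143158   -0.00024955]
phi [0.0449 0.0532 0.0431 0.0284 0.0154 0.006 ] 
pred th/row [-0.129 -0.133 -0.105 -0.072 -0.043 -0.023] | plan to [ 0.4644 -0.2218  0.11  ] 0.1045
travel [[-0.0, 0.0, 0.0], [-0.0, 0.0, 0.0], [-0.0, 0.001, 0.0], [-0.0, 0.002, 0.0], [-0.0, 0.004, 0.0], [-0.0, 0.007, 0.0]]
delta_rot [[0.032, 0.003, -0.0], [0.038, 0.004, -0.0], [0.031, 0.003, -0.0], [0.022, 0.002, -0.0], [0.014, 0.001, -0.0], [0.008, 0.001, -0.0]]
```

Emit:
{"fn": "arm_command", "kwargs": {"travel": [[0, 0, 0], [0, 0, 0], [0, 0.001, 0], [0, 0.002, 0], [0, 0.004, 0], [0, 0.007, 0]], "delta_rot": [[0.032, 0.003, 0], [0.038, 0.004, 0], [0.031, 0.003, 0], [0.022, 0.002, 0], [0.014, 0.001, 0], [0.008, 0.001, 0]]}}

```text
time_s: 9.45
tcp_pos: [0.4644, -0.2213, 0.111]
eef_rot: [-179.7, 0.1, 6.0]
contact_force: [0.4, 0.6, -8.5]
gripper_width: 0.0292
gripper_force: 55.0
```

```bash
cat > go.py <<'E'
from bal import *
S=load(); meas(S,int(sys.argv[2]) if len(sys.argv)>2 else 1); cycle(S,carry,int(sys.argv[1])); store(S)
E
python3 go.py 6
```

```text
t=9.450 head px 210.6,247.6 area 1109 wh [38 38] pred [210.6 245.2] theta=-0.0598
  innov -0.0371  x: th -0.060 v -0.065 b -0.0045 track err mm [-0.   0.5  1. ]
phi [0.0278 0.0294 0.0231 0.0153 0.0087 0.0041] 
pred th/row [-0.076 -0.07  -0.053 -0.033 -0.017 -0.008] | plan to [ 0.4634 -0.2003  0.11  ] 0.1014
travel [[-0.0, 0.004, 0.0], [-0.001, 0.01, 0.0], [-0.001, 0.016, 0.0], [-0.001, 0.024, 0.0], [-0.002, 0.033, 0.0], [-0.002, 0.043, 0.0]]
delta_rot [[0.014, 0.001, -0.001], [0.015, 0.002, -0.001], [0.011, 0.001, -0.001], [0.006, 0.001, -0.001], [0.001, 0.0, -0.002], [-0.001, -0.0, -0.002]]
```

Innovation is within reason, so I'll continue.

Emit:
{"fn": "arm_command", "kwargs": {"travel": [[0, 0.004, 0], [-0.001, 0.01, 0], [-0.001, 0.016, 0], [-0.001, 0.024, 0], [-0.002, 0.033, 0], [-0.002, 0.043, 0]], "delta_rot": [[0.014, 0.001, -0.001], [0.015, 0.002, -0.001], [0.011, 0.001, -0.001], [0.006, 0.001, -0.001], [0.001, 0, -0.002], [-0.001, 0, -0.002]]}}

```text
time_s: 10.25
tcp_pos: [0.4633, -0.1997, 0.111]
eef_rot: [-179.7, 0.1, 5.8]
contact_force: [-0.2, 0.5, -8.5]
gripper_width: 0.0295
gripper_force: 55.0
```

```bash
python3 go.py 6
```

```text
t=10.250 head px 214.4,247.9 area 1110 wh [38 38] pred [214.4 245.6] theta=-0.0055
  innov 0.0026  x: th -0.006 v -0.146 b -0.0043 track err mm [-0.1  0.6  1. ]
phi [-0.0008 -0.0027 -0.0028 -0.0022 -0.0014 -0.0006] 
pred th/row [-0.001  0.005  0.004  0.003  0.001 -0.   ] | plan to [ 0.4614 -0.1538  0.11  ] 0.0935
travel [[-0.0, 0.012, 0.0], [-0.001, 0.026, 0.0], [-0.002, 0.04, 0.0], [-0.002, 0.057, 0.0], [-0.003, 0.074, 0.0], [-0.004, 0.093, 0.0]]
delta_rot [[-0.004, -0.0, -0.001], [-0.005, -0.0, -0.002], [-0.005, -0.0, -0.002], [-0.004, -0.0, -0.003], [-0.004, -0.0, -0.004], [-0.003, -0.0, -0.005]]
```

Emit:
{"fn": "arm_command", "kwargs": {"travel": [[0, 0.012, 0], [-0.001, 0.026, 0], [-0.002, 0.04, 0], [-0.002, 0.057, 0], [-0.003, 0.074, 0], [-0.004, 0.093, 0]], "delta_rot": [[-0.004, 0, -0.001], [-0.005, 0, -0.002], [-0.005, 0, -0.002], [-0.004, 0, -0.003], [-0.004, 0, -0.004], [-0.003, 0, -0.005]]}}

```text
time_s: 11.05
tcp_pos: [0.4614, -0.1531, 0.111]
eef_rot: [-180.0, 0.1, 5.4]
contact_force: [-0.2, 1.1, -8.6]
gripper_width: 0.0296
gripper_force: 55.0
```

```bash
python3 go.py 7
```

```text
t=11.050 head px 231.0,249.6 area 1103 wh [37 38] pred [231.  247.1] theta=0.0233
  innov 0.0238  x: th 0.023 v -0.304 b -0.0029 track err mm [0.  0.7 1. ]
phi [-0.0126 -0.0146 -0.0119 -0.0081 -0.0047 -0.0021 -0.0005] 
pred th/row [0.026 0.031 0.025 0.017 0.011 0.006 0.003] | plan to [ 0.4584 -0.0698  0.11  ] 0.0809
travel [[-0.0, 0.021, 0.0], [-0.001, 0.043, 0.0], [-0.002, 0.065, 0.0], [-0.003, 0.089, 0.0], [-0.004, 0.115, 0.0], [-0.005, 0.141, 0.0], [-0.006, 0.168, 0.0]]
delta_rot [[-0.008, -0.001, -0.001], [-0.009, -0.001, -0.002], [-0.008, -0.001, -0.003], [-0.005, -0.0, -0.004], [-0.003, -0.0, -0.006], [-0.001, -0.0, -0.007], [-0.0, -0.0, -0.008]]
```

Emit:
{"fn": "arm_command", "kwargs": {"travel": [[0, 0.021, 0], [-0.001, 0.043, 0], [-0.002, 0.065, 0], [-0.003, 0.089, 0], [-0.004, 0.115, 0], [-0.005, 0.141, 0], [-0.006, 0.168, 0]], "delta_rot": [[-0.008, -0.001, -0.001], [-0.009, -0.001, -0.002], [-0.008, -0.001, -0.003], [-0.005, 0, -0.004], [-0.003, 0, -0.006], [-0.001, 0, -0.007], [0, 0, -0.008]]}}

```text
time_s: 11.98
tcp_pos: [0.4584, -0.0688, 0.111]
eef_rot: [-180.0, 0.1, 4.6]
contact_force: [0.4, 0.5, -9.3]
gripper_width: 0.0294
gripper_force: 55.0
```

```bash
python3 go.py 7
```

```text
t=11.975 head px 264.3,252.4 area 1112 wh [38 39] pred [264.3 249.8] theta=0.0352
  innov 0.0320  x: th 0.035 v -0.435 b -0.0013 track err mm [0. 1. 1.]
phi [-0.0175 -0.0201 -0.0162 -0.0107 -0.0058 -0.0023  0.0001] 
pred th/row [0.037 0.044 0.036 0.024 0.015 0.008 0.003] | plan to [0.4544 0.0322 0.11  ] 0.0652
travel [[-0.001, 0.027, 0.0], [-0.002, 0.056, 0.0], [-0.004, 0.085, 0.0], [-0.005, 0.114, 0.0], [-0.006, 0.144, 0.0], [-0.007, 0.174, 0.0], [-0.008, 0.204, 0.0]]
delta_rot [[-0.011, -0.001, -0.001], [-0.013, -0.001, -0.003], [-0.01, -0.001, -0.004], [-0.007, -0.001, -0.006], [-0.004, -0.0, -0.007], [-0.002, -0.0, -0.009], [-0.0, -0.0, -0.01]]
```

Emit:
{"fn": "arm_command", "kwargs": {"travel": [[-0.001, 0.027, 0], [-0.002, 0.056, 0], [-0.004, 0.085, 0], [-0.005, 0.114, 0], [-0.006, 0.144, 0], [-0.007, 0.174, 0], [-0.008, 0.204, 0]], "delta_rot": [[-0.011, -0.001, -0.001], [-0.013, -0.001, -0.003], [-0.01, -0.001, -0.004], [-0.007, -0.001, -0.006], [-0.004, 0, -0.007], [-0.002, 0, -0.009], [0, 0, -0.01]]}}

```text
time_s: 12.9
tcp_pos: [0.4545, 0.0333, 0.111]
eef_rot: [-180.0, 0.1, 3.7]
contact_force: [0.7, -0.9, -8.3]
gripper_width: 0.0296
gripper_force: 55.0
```

```bash
python3 go.py 7
```

```text
t=12.900 head px 309.1,255.7 area 1133 wh [38 40] pred [309.1 253.1] theta=0.0041
  innov 0.0014  x: th 0.004 v -0.546 b -0.0012 track err mm [0.1 1.1 1. ]
phi [0.0034 0.0044 0.0044 0.0041 0.0039 0.0038 0.0039] 
pred th/row [-0.016 -0.01  -0.007 -0.004 -0.    -0.     0.001] | plan to [0.4504 0.1347 0.11  ] 0.0495
travel [[-0.001, 0.03, 0.0], [-0.003, 0.061, 0.0], [-0.004, 0.09, 0.0], [-0.005, 0.12, 0.0], [-0.006, 0.149, 0.0], [-0.007, 0.177, 0.0], [-0.008, 0.205, 0.0]]
delta_rot [[0.002, 0.0, -0.002], [0.003, 0.0, -0.003], [0.003, 0.0, -0.005], [0.003, 0.0, -0.006], [0.002, 0.0, -0.007], [0.002, 0.0, -0.009], [0.002, 0.0, -0.01]]
```

Emit:
{"fn": "arm_command", "kwargs": {"travel": [[-0.001, 0.03, 0], [-0.003, 0.061, 0], [-0.004, 0.09, 0], [-0.005, 0.12, 0], [-0.006, 0.149, 0], [-0.007, 0.177, 0], [-0.008, 0.205, 0]], "delta_rot": [[0.002, 0, -0.002], [0.003, 0, -0.003], [0.003, 0, -0.005], [0.003, 0, -0.006], [0.002, 0, -0.007], [0.002, 0, -0.009], [0.002, 0, -0.01]]}}

```text
time_s: 13.82
tcp_pos: [0.4504, 0.1358, 0.1109]
eef_rot: [-179.8, 0.1, 2.8]
contact_force: [0.8, -0.4, -8.5]
gripper_width: 0.0293
gripper_force: 55.0
```

```bash
python3 go.py 7
```

```text
t=13.825 head px 351.8,259.2 area 1146 wh [37 41] pred [351.8 256.4] theta=-0.0002
  innov -0.0010  x: th -0.000 v -0.489 b -0.0013 track err mm [0.  1.1 0.9]
phi [0.0063 0.007  0.0068 0.0064 0.006  0.0057 0.0056] 
pred th/row [-0.016 -0.011 -0.007 -0.005 -0.003 -0.002 -0.001] | plan to [0.4469 0.2182 0.11  ] 0.037
travel [[-0.001, 0.027, 0.0], [-0.002, 0.053, 0.0], [-0.003, 0.078, 0.0], [-0.004, 0.102, 0.0], [-0.005, 0.125, 0.0], [-0.006, 0.147, 0.0], [-0.007, 0.167, 0.0]]
delta_rot [[0.002, 0.0, -0.001], [0.002, 0.0, -0.003], [0.002, 0.0, -0.004], [0.002, 0.0, -0.005], [0.002, 0.0, -0.006], [0.002, 0.0, -0.007], [0.002, 0.0, -0.008]]
```

Very good tracking.

Emit:
{"fn": "arm_command", "kwargs": {"travel": [[-0.001, 0.027, 0], [-0.002, 0.053, 0], [-0.003, 0.078, 0], [-0.004, 0.102, 0], [-0.005, 0.125, 0], [-0.006, 0.147, 0], [-0.007, 0.167, 0]], "delta_rot": [[0.002, 0, -0.001], [0.002, 0, -0.003], [0.002, 0, -0.004], [0.002, 0, -0.005], [0.002, 0, -0.006], [0.002, 0, -0.007], [0.002, 0, -0.008]]}}

```text
time_s: 14.75
tcp_pos: [0.4469, 0.219, 0.1109]
eef_rot: [-179.6, 0.1, 2.1]
contact_force: [-0.9, 0.1, -8.6]
gripper_width: 0.0293
gripper_force: 55.0
```

```bash
python3 go.py 7
```

```text
t=14.750 head px 389.6,262.0 area 1171 wh [38 40] pred [389.6 259.3] theta=-0.0328
  innov -0.0314  x: th -0.032 v -0.400 b -0.0029 track err mm [0.  0.8 0.9]
phi [0.0265 0.0295 0.0254 0.0196 0.0145 0.0109 0.0086] 
pred th/row [-0.061 -0.057 -0.043 -0.028 -0.016 -0.009 -0.002] | plan to [0.4449 0.2702 0.11  ] 0.0291
travel [[-0.001, 0.019, 0.0], [-0.001, 0.037, 0.0], [-0.002, 0.053, 0.0], [-0.002, 0.068, 0.0], [-0.003, 0.081, 0.0], [-0.003, 0.093, 0.0], [-0.004, 0.104, 0.0]]
delta_rot [[0.013, 0.0, -0.001], [0.015, 0.001, -0.002], [0.012, 0.0, -0.003], [0.008, 0.0, -0.004], [0.005, 0.0, -0.004], [0.003, 0.0, -0.005], [0.001, 0.0, -0.005]]
```

Emit:
{"fn": "arm_command", "kwargs": {"travel": [[-0.001, 0.019, 0], [-0.001, 0.037, 0], [-0.002, 0.053, 0], [-0.002, 0.068, 0], [-0.003, 0.081, 0], [-0.003, 0.093, 0], [-0.004, 0.104, 0]], "delta_rot": [[0.013, 0, -0.001], [0.015, 0.001, -0.002], [0.012, 0, -0.003], [0.008, 0, -0.004], [0.005, 0, -0.004], [0.003, 0, -0.005], [0.001, 0, -0.005]]}}

```text
time_s: 15.68
tcp_pos: [0.4449, 0.2708, 0.1109]
eef_rot: [-179.6, 0.1, 1.7]
contact_force: [0.1, -0.7, -8.2]
gripper_width: 0.0296
gripper_force: 55.0
```

```bash
python3 go.py 7
```

```text
t=15.675 head px 413.5,264.1 area 1168 wh [38 39] pred [413.5 261.2] theta=-0.0550
  innov -0.0531  x: th -0.054 v -0.258 b -0.0055 track err mm [0.  0.6 0.9]
phi [0.0407 0.0456 0.0388 0.029  0.0203 0.014  0.01  ] 
pred th/row [-0.091 -0.088 -0.069 -0.046 -0.027 -0.013 -0.004] | plan to [0.4444 0.2887 0.11  ] 0.026
travel [[-0.0, 0.009, 0.0], [-0.001, 0.017, 0.0], [-0.001, 0.023, 0.0], [-0.001, 0.028, 0.0], [-0.001, 0.032, 0.0], [-0.001, 0.035, 0.0], [-0.001, 0.037, 0.0]]
delta_rot [[0.021, 0.001, -0.001], [0.024, 0.001, -0.001], [0.02, 0.001, -0.001], [0.013, 0.0, -0.002], [0.008, 0.0, -0.002], [0.004, 0.0, -0.002], [0.001, 0.0, -0.002]]
```

Emit:
{"fn": "arm_command", "kwargs": {"travel": [[0, 0.009, 0], [-0.001, 0.017, 0], [-0.001, 0.023, 0], [-0.001, 0.028, 0], [-0.001, 0.032, 0], [-0.001, 0.035, 0], [-0.001, 0.037, 0]], "delta_rot": [[0.021, 0.001, -0.001], [0.024, 0.001, -0.001], [0.02, 0.001, -0.001], [0.013, 0, -0.002], [0.008, 0, -0.002], [0.004, 0, -0.002], [0.001, 0, -0.002]]}}

```text
time_s: 16.6
tcp_pos: [0.4444, 0.289, 0.1109]
eef_rot: [-179.5, 0.1, 1.5]
contact_force: [-0.1, 0.0, -8.5]
gripper_width: 0.0295
gripper_force: 55.0
```

```bash
sed -i 's/th,st=see(); H=/th,st=see("s.pkl"); H=/' bal.py; python3 go.py 6; python3 - <<'E'
from bal import *
c,m=pickle.load(open("s.pkl","rb"))
cv2.imwrite("pics/p5.png",cv2.resize(c["img"][210:410,300:500,::-1],(600,600),interpolation=cv2.INTER_CUBIC))
E
```

```text
t=16.600 head px 418.7,264.5 area 1180 wh [38 40] pred [418.7 261.6] theta=-0.0298
  innov -0.0254  x: th -0.029 v -0.052 b -0.0068 track err mm [0.  0.3 0.9]
phi [0.0227 0.0241 0.0206 0.016  0.0121 0.0094] 
pred th/row [-0.039 -0.04  -0.031 -0.021 -0.013 -0.007] | plan to [0.4444 0.2902 0.11  ] 0.026
travel [[-0.0, 0.002, 0.0], [-0.0, 0.002, 0.0], [-0.0, 0.003, 0.0], [-0.0, 0.003, 0.0], [-0.0, 0.003, 0.0], [-0.0, 0.003, 0.0]]
delta_rot [[0.008, 0.0, -0.0], [0.009, 0.0, -0.0], [0.007, 0.0, -0.0], [0.004, 0.0, -0.0], [0.002, 0.0, -0.0], [-0.0, -0.0, -0.0]]
```

View pics/p5.png

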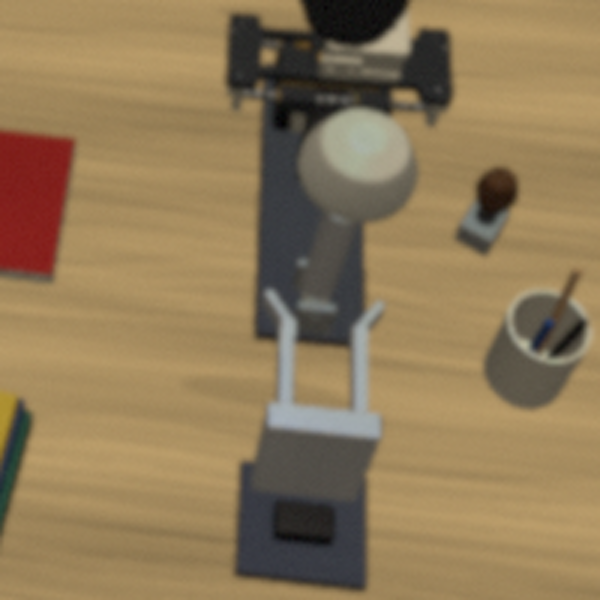

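The crop shows the lamp squarely before the fork: foot front corners at (257,337) and (365,343), prongs at columns 288 and 360, post nearly upright, bystanders clear. I'll make one settling cycle and check alignment against the model.

Emit:
{"fn": "arm_command", "kwargs": {"travel": [[0, 0.002, 0], [0, 0.002, 0], [0, 0.003, 0], [0, 0.003, 0], [0, 0.003, 0], [0, 0.003, 0]], "delta_rot": [[0.008, 0, 0], [0.009, 0, 0], [0.007, 0, 0], [0.004, 0, 0], [0.002, 0, 0], [0, 0, 0]]}}

```text
time_s: 17.4
tcp_pos: [0.4445, 0.2904, 0.1109]
eef_rot: [-179.5, 0.1, 1.5]
contact_force: [0.0, -0.1, -8.8]
gripper_width: 0.0299
gripper_force: 55.0
```

```bash
python3 - <<'E'
from bal import *
c,m=pickle.load(open("s.pkl","rb")); f=lambda X:((proj(c,X)-[300,210]+.5)*3-.5).round(0).tolist()
L=lambda z:[[.18,.05,z],[.18,-.05,z]]
print("foot front y+,y-",f(place([.4444,.289,.026],L(.052))), "seen (365,343),(257,337)")
D=[.6842,.2961,.0256]
print("prong bend y+,y-",f(place(D,[[-.03,.0295,.142],[-.03,-.0295,.142]])),"seen (358,328),(289,322)", "plate top back",f(place(D,[[.073,.043,.149],[.073,-.043,.149]])),"seen (378,436),(267,428)")
# insert: 9 rows to home, with balancing
home=[.5342,.2925,.1100,.0256]
S=load(); meas(S,1); S["u"]=0.; cycle(S,quint([*S["pos"],S["psi"]],home,1.1),9,hor=22); store(S)
E
```

```text
foot front y+,y- [[365.0, 343.0], [253.0, 332.0]] seen (365,343),(257,337)
prong bend y+,y- [[359.0, 324.0], [288.0, 317.0]] seen (358,328),(289,322) plate top back [[379.0, 439.0], [270.0, 427.0]] seen (378,436),(267,428)
t=17.400 head px 417.6,264.5 area 1193 wh [39 40] pred [417.6 261.5] theta=-0.0127
  innov -0.0055  x: th -0.013 v 0.011 b -0.0072 track err mm [0.1 0.2 0.9]
phi [0.0115 0.0113 0.0102 0.0091 0.0082 0.0076 0.0073 0.0071 0.0071] 
pred th/row [-0.012 -0.011 -0.007 -0.005 -0.003 -0.002 -0.003 -0.    -0.   ] | plan to [0.5344 0.2927 0.11  ] 0.026
travel [[0.002, 0.0, 0.0], [0.015, 0.0, 0.0], [0.04, 0.001, 0.0], [0.075, 0.002, 0.0], [0.112, 0.003, 0.0], [0.146, 0.004, 0.0], [0.169, 0.004, 0.0], [0.178, 0.005, 0.0], [0.18, 0.005, 0.0]]
delta_rot [[0.001, 0.0, -0.0], [0.001, 0.0, -0.0], [0.0, 0.0, -0.0], [-0.0, -0.0, -0.0], [-0.001, -0.0, -0.0], [-0.001, -0.0, -0.0], [-0.001, -0.0, -0.0], [-0.002, -0.0, -0.0], [-0.002, -0.0, -0.0]]
```

Emit:
{"fn": "arm_command", "kwargs": {"travel": [[0.002, 0, 0], [0.015, 0, 0], [0.04, 0.001, 0], [0.075, 0.002, 0], [0.112, 0.003, 0], [0.146, 0.004, 0], [0.169, 0.004, 0], [0.178, 0.005, 0], [0.18, 0.005, 0]], "delta_rot": [[0.001, 0, 0], [0.001, 0, 0], [0, 0, 0], [0, 0, 0], [-0.001, 0, 0], [-0.001, 0, 0], [-0.001, 0, 0], [-0.002, 0, 0], [-0.002, 0, 0]]}}

```text
time_s: 18.58
tcp_pos: [0.5344, 0.2927, 0.1107]
eef_rot: [-179.6, 0.1, 1.5]
contact_force: [0.1, 0.2, -8.7]
gripper_width: 0.0292
gripper_force: 55.0
```

```bash
python3 - <<'E'
from bal import *
S=load(); meas(S,1); st=r.get_state(); print(st["tcp_pos"],st["eef_rot"],st["contact_force"],st["moment"],S["c"])
c,m=pickle.load(open("s.pkl","rb"))
cv2.imwrite("pics/p6.png",cv2.resize(c["img"][230:410,330:510,::-1],(600,600),interpolation=cv2.INTER_CUBIC))
E
```

```text
t=18.575 head px 417.8,298.9 area 1341 wh [41 44] pred [417.8 295.3] theta=-0.0090
  innov -0.0085  x: th -0.009 v -0.021 b -0.0075 track err mm [0.  0.  0.7]
[0.53425756 0.29274765 0.11083268] [-1.79642863e+02  9.09003742e-02  1.49174067e+00] [ 0.8915618  -0.18487249 -8.3844736 ] [-0.09962271  0.00831229  0.00125138] [0.50434436 0.00638379]
```

View pics/p6.png

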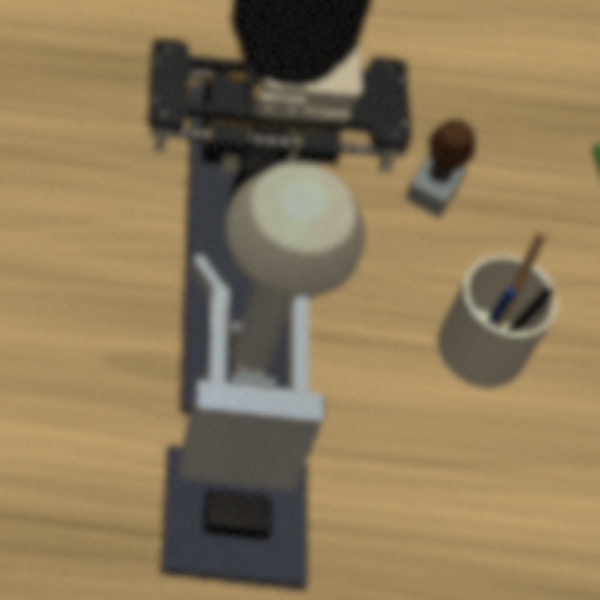

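The post (head about (417,299) full-frame) is between the prongs of the empty cradle with no contact. Next I'll lower it slowly.

Emit:
{"fn": "arm_command", "kwargs": {"travel": [[0, 0, -0.007], [0, 0, -0.019], [0, 0, -0.031], [0, 0, -0.041], [0, 0, -0.049], [0, 0, -0.055], [0, 0, -0.059], [0, 0, -0.063], [0, 0, -0.066], [0, 0, -0.068], [0, 0, -0.07], [0, 0, -0.071], [0, 0, -0.071]], "delta_rot": [[0, 0, 0], [0, 0, 0], [0, 0, 0], [-0.001, 0, 0], [-0.001, 0, 0], [-0.002, 0, 0], [-0.002, 0, 0], [-0.002, 0, 0], [-0.002, 0, 0], [-0.002, 0, 0], [-0.002, 0, 0], [-0.002, 0, 0], [-0.002, 0, 0]]}}

```text
time_s: 20.25
tcp_pos: [0.5346, 0.2928, 0.076]
eef_rot: [-179.8, 0.1, 1.5]
contact_force: [-2.7, -2.2, -2.0]
gripper_width: 0.0297
gripper_force: 55.0
```

```bash
python3 - <<'E'
from bal import *
th,st=see(); print(st["tcp_pos"],st["eef_rot"],st["contact_force"],st["moment"])
E
```

```text
t=20.250 head px 421.6,306.3 area 1273 wh [40 42] pred [421.6 303.6] theta=-0.0691
[0.53456328 0.29277003 0.07604145] [-1.79805468e+02  5.11912675e-02  1.49916207e+00] [-2.69941911 -2.16416332 -2.00217842] [-0.75051671  0.85731246  0.00756431]
```

Emit:
{"fn": "arm_command", "kwargs": {"travel": [[0, 0, -0.001], [0, 0, -0.001], [0, 0, -0.001], [0, 0, -0.001], [0, 0, -0.001], [0, 0, -0.001], [0, 0, -0.001], [0, 0, -0.001]], "delta_rot": [[0, 0, 0], [0, 0, 0], [0, 0, 0], [0, 0, 0], [0, 0, 0], [0, 0, 0], [0, 0, 0], [0, 0, 0]]}}

```text
time_s: 21.3
tcp_pos: [0.5346, 0.2926, 0.0759]
eef_rot: [-179.8, 0.0, 1.5]
contact_force: [-5.0, -3.4, 2.5]
gripper_width: 0.0295
gripper_force: 55.0
```

Emit:
{"fn": "arm_command", "kwargs": {"travel": [[0, 0, 0], [0, 0, 0], [0, 0, 0], [0, 0, 0], [0, 0, 0], [0, 0, 0], [0, 0, 0], [0, 0, 0]], "delta_rot": [[0, 0, 0], [0, 0, 0], [0, 0, 0], [0, 0, 0], [0, 0, 0], [0, 0, 0], [0, 0, 0], [0, 0, 0]], "grip": 1}}

```text
time_s: 22.3
tcp_pos: [0.5345, 0.2928, 0.075]
eef_rot: [-179.8, 0.1, 1.5]
contact_force: [-0.4, 0.7, -0.1]
gripper_width: 0.0871
gripper_force: 0.0
```

```bash
python3 - <<'E'
from bal import *
th,st=see(); print(st["tcp_pos"],st["eef_rot"],st["contact_force"],st["gripper_width"])
E
```

```text
t=22.300 head px 421.7,306.3 area 1272 wh [40 42] pred [421.7 303.9] theta=-0.0702
[0.53448918 0.29284267 0.07495673] [-1.79812162e+02  7.26093213e-02  1.49419590e+00] [-0.40866345  0.74196675 -0.0743708 ] 0.08711198535254511
```

Emit:
{"fn": "arm_command", "kwargs": {"travel": [[0, 0, 0.02], [0, 0, 0.06], [0, 0, 0.11], [0, 0, 0.17], [0, 0, 0.23], [0, 0, 0.29], [0, 0, 0.34], [-0.03, -0.1, 0.36], [-0.05, -0.2, 0.36], [-0.06, -0.32, 0.36], [-0.06, -0.44, 0.36], [-0.06, -0.54, 0.36], [-0.06, -0.6, 0.36], [-0.06, -0.6, 0.36], [-0.06, -0.6, 0.36]], "delta_rot": [[0, 0, 0], [0, 0, 0], [0, 0, 0], [0, 0, 0], [0, 0, 0], [0, 0, 0], [0, 0, 0], [0, 0, 0], [0, 0, 0], [0, 0, 0], [0, 0, 0], [0, 0, 0], [0, 0, 0], [0, 0, 0], [0, 0, 0]]}}

```text
time_s: 24.22
tcp_pos: [0.5046, -0.007, 0.2555]
eef_rot: [-179.8, 0.0, 1.5]
contact_force: [0.8, 0.5, -0.4]
gripper_width: 0.0877
gripper_force: 0.0
```

```bash
python3 - <<'E'
from bal import *
d={n:viewer.capture(n) for n in("scene","top")}; pickle.dump(d,open("c9.pkl","wb"))
z=lambda i:cv2.resize(i[:,:,::-1],(400,400),interpolation=cv2.INTER_CUBIC)
cv2.imwrite("pics/p7.png",np.hstack([z(d["scene"]["img"][220:400,330:510]),z(d["top"]["img"][140:270,190:320])]))
sc=d["scene"]; s=400/180; print(((proj(sc,place([.5342,.2925,.0256],[[.18,.05,.016],[.18,-.05,.016],[-.13,.05,.016],[-.13,-.05,.016],[.0,0,.105]]))-[330,220])*s).round(0).tolist())
s=400/130; print(((proj(d["top"],place([.5342,.2925,.0256],[[.18,.05,.016],[.18,-.05,.016],[-.13,.05,.016],[-.13,-.05,.016],[0,0,.105]]))-[190,140])*s+[400,0]).round(0).tolist())
E
```

```text
[[200.0, 314.0], [115.0, 305.0], [198.0, 96.0], [123.0, 90.0], [169.0, 141.0]]
[[570.0, 116.0], [651.0, 113.0], [572.0, 367.0], [655.0, 365.0], [604.0, 248.0]]
```

View pics/p7.png

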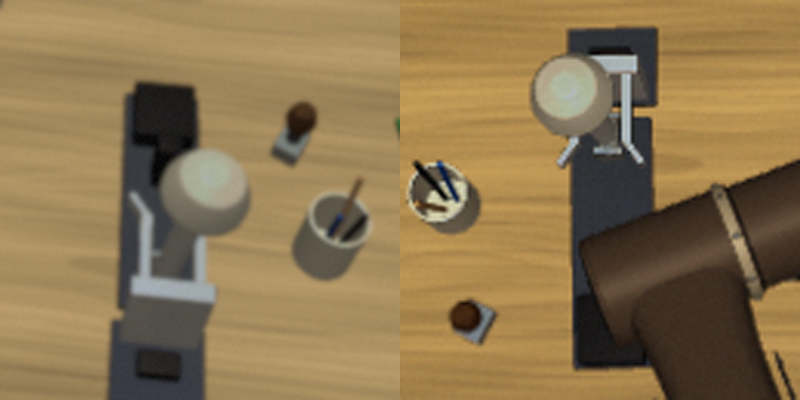

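The two views agree with the plan. The foot is flat and square before the cradle (corners within a few mm of prediction), the post rests between the prongs, the arm is clear and the bystanders have not moved.

```bash
python3 -c "
from plant import close_job
print(close_job())"
```

```text
the job is handed in; nothing more can be done
None
```

The lamp is home: I carried it balanced for about 9 s, set it down flat and square in the empty cradle's fork, let go, and handed the job in at about 24 s; the hand-in gave no verdict.

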